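# Start the last foot screw of the potato chipper square

### The arm

A 6-joint arm with a two-finger parallel gripper is mounted at the origin on the work surface. World frame = base frame: x ahead of the robot, y to its left, z up, the work surface at z = 0. Lengths are in mm, angles in rad, forces in N, time in s.
With the tool pointing down it reaches from about 350 to 875 mm from the base axis. Payload 4.2 kg.
Tool frame: the origin (TCP) lies midway between the tips of the shut fingers; the grasp point (between the pads) lies 19 mm behind it; z points along the fingers, y is the line along which they close (so a half turn about z gives the same grasp; the last joint's range is limited). The gripper opens to 85 mm and grips with 20 to 120 N. Pads are 22 mm wide; open, the fingers measure 114 mm over their backs; the gripper's body (76 mm by 85 mm) begins 54 mm behind the grasp point. The pads swing forward as they close: fully open they stand 13 mm farther back than shut.
Start: joints at [1.552, 0.385, 0.008, 0, -1.194, -0.259], TCP at [171.368, 601.026, 231.312] pointing down, gripper open.
Joint ranges: [-3.14, 3.14], [-1.21, 2.06], [-1.07, 1.41], [-3.16, 2.05], [-2.99, -0.16], [-3.1, 3.1]. Speed limits (rad/s): [2.79, 2.79, 3.14, 3.14, 3.14, 3.14].

### API

Orientations are given as a unit quaternion [x, y, z, w].
In Python, from bench import arm gives the robot as it stands.
- The arm moves only by the tool send_rows, never from a script. Its argument "targets" is a list of rows, each an object of numbers: "gripper": the gripper command: -1 is fully open, 1 is shut, values between are in proportion; "x", "y", "z": the shift along the tool's x, y, z in cm; "ax", "ay", "az": the turn, a rotation vector about the tool's x, y, z in degrees. A call has 1 to 5 rows; each row shifts and turns the commanded pose from where the row before left it, along the tool's axes as they then stand; what a row does not reach is not made up. A row lasts 1/12 s, in which the tool goes at most 41.7 mm and 7.16 degrees, less where a joint would pass 70% of its speed; a pose out of reach is approached as far as the arm can. A call is refused whole if a number of a shift passes 4.17 or a number of a turn 7.16, either way. A call with a gripper value outside its range is refused whole. The fingers move at their own pace and stop on an object; the grip force is fixed at half the most. Time passes only in rows, so rows that do not move let the fingers close. It gives the time, the measured TCP pose, the force, the opening and the grip force at its end, in the units of the state.
- arm.read_state(): the state, without advancing time (a new reading comes with each control period).
- arm.get_image(name): name is "scene" or "top"; returns (picture, depth): 480x640x3 uint8, red, green, blue; 480x640 float32, mm along the optical axis (not along the pixel's ray), 0 where there is no reading.
- arm.camera_model(name): a dict with "fx", "fy", "cx", "cy" (pixels), "distortion" ([k1, k2, p1, p2, k3] as OpenCV has them; the pictures are not rectified), "cam_to_world" (4x4, takes a point from camera to world coordinates). Camera axes: x right, y down, z forward; pixel columns grow to the right and rows downward; lengths in mm; the calibration is good to about 2 mm. A picture is of the moment at which its call begins. camera_model takes no time and is no camera call.
- arm.job_done(): hands the job in; it is judged then, once.
Trained networks look in the newest picture that a camera, given by its name, has taken for a name from the list of things; names that differ only in an ending like _2 or _b are one class to them, and where a whole thing is asked for, a point or a joint stands for the part that bears it (a point fixed in the world has none). Each returns a list of dicts, best first, with "score" (0 to 1); they miss things now and then, are a little off and sometimes report something else, mostly with a low value. They report only what shows in the picture. A call takes as long as a camera call. They do not tell look-alikes from the thing itself.
- arm.boxes_of(camera, thing): "rect" ([left, top, width, height] in pixels, round what is visible of it).
The state is a dict: "clock": time; "joints": joint angles; "joint_vel": joint speeds; "joint_efforts": joint torques, N m; "position": TCP position; "ee_rot": TCP orientation; "contact_force": force on the tool from outside, world axes, zero at the start; "wrist_torque": the same for the moment, N m; "gripper_width": finger opening in mm; "grasp_force": force on a finger pad.
Only numpy, scipy, OpenCV 4.12 (cv2) and the standard library are available. Lean on these libraries where they do the work, as an engineer would, in place of code of your own. Each camera call takes 0.05 s, during which the arm holds its last target. There are 200 camera calls.

### The job

The potato chipper is being screwed down beside the fryer, and the last of its foot screws still stands loose and leaning in its pilot hole. Lift the box key off the screw that is already down, put it fully home on the head of the loose screw and bring the screw upright before you turn it, then start it with about half a turn clockwise (seen from above), keeping key and screw square to the board. Let go and leave the key standing on it for the tightening, with the other things on the worktop left where they are.

Things in the scene. Friction and masses are not known exactly. Their poses are not given: they have to be found in the camera images.
- key_grip (a point): Middle of the box key's black ribbed round handle (34 mm diameter, 78 mm tall, no flats: grip it at any yaw), on the key's axis. The key is a loose tool of 0.3 to 0.5 kg, 168 mm long, standing upright on the screw that is already down; this point is 127 mm above its foot. Below the handle: 16 mm shank, then a 42 mm wide steel socket. z up along the key; x square to a flat of the socket.
- key_socket (a point): Centre of the floor of the key's hexagon socket, 117 mm below the middle of the handle, same axes. Socket 26 mm across flats, 10 mm deep to the key's foot, flared to 31 mm over the lowest 3 mm. With the key fully home on a screw this point is on the middle of the head's top, within 1 mm; play is 1 mm on each side and 10 to 15 degrees of turn either way before it catches.
- screw_head (a point): Centre of the top of the hexagon head of the loose steel coach screw, the only one standing tall. Head 24 mm across flats, 12 mm tall, chamfered top; shank 16 mm. z up along the screw; x square to a flat (flats repeat every 60 degrees). At the start it leans up to 0.11 rad, any direction, about a point 57 mm below on the board; about 1 N sideways moves it and it stays as left.
- hole (a point): Centre of the hole that the loose screw stands in, at the top of the chipper's foot lug (a 3 mm washer lies on it). z is the upright axis to start the screw on: upright, the top of its head is 47 mm straight above this point, less what it has been screwed in. The lug is one of the two on the robot's left side of the chipper, 160 mm from the one with the key.
- coach_screw (a joint): How far the loose screw has been turned clockwise (seen from above), rad: 0 at the start, half a turn is 3.14. It cannot turn back beyond 0. It sinks 6 mm a turn and turns stiffly, at about 0.2 N m, so it stays where it is left.
- done_head (a point): Centre of the top of the hexagon head of the neighbouring screw that is already down tight (same head; fixed); the box key stands on it at the start.
- chipper: The potato chipper, fixed with its board: origin under the board's middle, on the worktop, z up. Board 270 (x) by 380 (y) by 30 mm. Round foot lugs, 10 mm thick, at x -80 and 80, y -150 and 150 mm; the two at y 150 have the loose screw and the screw with the key. The machine stands within 100 mm in x and 80 mm in y, up to 400 mm high, its lever running out to -y.
- spanner: Steel spanner, 120 mm long, lying loose on the board between the two lugs, origin under its middle. Bystander: leave it where it is.
- spare_blades: Spare steel blade frame, 110 mm square, 14 mm thick, on the worktop, origin under its middle. Bystander.
- shaker: Aluminium shaker, 72 mm diameter, 112 mm tall, on the worktop, origin under its middle. Bystander.
- tongs: Steel kitchen tongs, 250 mm long, lying on the worktop along their x. Bystander.
- bowl: Steel bowl, 170 mm diameter, 70 mm tall, on the worktop, origin under its middle. Bystander.
- sauce: Squeeze bottle, 60 mm diameter, 190 mm tall, on the worktop, origin under its middle. Bystander.
Not all that is in view belongs to the job. Leave any brown or red look-alike of the part that bears key_grip alone.

How it is judged:
By the outcome, as a careful person would: the job done as asked, in the order asked, and still so for the second after the job is handed in, with the robot touching nothing.
It also fails if it takes over 61 s, if anything falls off the work surface, if the arm or the gripper's body presses on something with over 40 N, if the wrist force passes 120 N, or if a joint passes its speed limit or range.

## Working session

There is one attempt and no reset: what is moved stays moved. The work goes in short steps, Python scripts to look and compute and a tool call to move; the robot and the scene stay as the last step left them, time stands still between calls to the robot, and variables do not carry over. Pictures are saved under pics/ and viewed, at most 10 in all, crops included, and the job is handed in when it is done.

Besides the shell and the picture viewer there is one more tool, called by a JSON object that holds its "name" and its "arguments". send_rows: Moves the arm, as the interface text tells. Its arguments: {"type":"object","properties":{"targets":{"type":"array"}},"required":["targets"]}

```bash
mkdir -p pics; ls; cat > h.py <<'E'
import numpy as np, cv2
from bench import arm
from scipy.spatial.transform import Rotation as R
def cloud(cam,depth):
    m=arm.camera_model(cam);K=np.array([[m['fx'],0,m['cx']],[0,m['fy'],m['cy']],[0,0,1.]])
    v,u=np.mgrid[0:480,0:640]
    p=cv2.undistortPoints(np.stack([u,v],-1).reshape(-1,1,2).astype(np.float64),K,np.array(m['distortion'],float)).reshape(480,640,2)
    P=np.concatenate([p*depth[...,None],depth[...,None]],-1)
    T=np.array(m['cam_to_world']);W=P@T[:3,:3].T+T[:3,3];W[depth==0]=np.nan
    return W
def proj(cam,pts):
    m=arm.camera_model(cam);K=np.array([[m['fx'],0,m['cx']],[0,m['fy'],m['cy']],[0,0,1.]])
    T=np.linalg.inv(np.array(m['cam_to_world']))
    r,_=cv2.Rodrigues(T[:3,:3]);return cv2.projectPoints(np.array(pts,float),r,T[:3,3],K,np.array(m['distortion'],float))[0].reshape(-1,2)
def snap(cam,name):
    im,d=arm.get_image(cam);cv2.imwrite(f'pics/{name}.png',cv2.cvtColor(im,cv2.COLOR_RGB2BGR));np.savez(f'pics/{name}.npz',im=im,d=d,W=cloud(cam,d));return im,d,cloud(cam,d)
E
python3 - <<'E'
from h import *
for c in ['scene','top']:
    im,d,W=snap(c,c+'0')
    print(c,np.array(arm.camera_model(c)['cam_to_world']).round(2)[:3,3],arm.camera_model(c)['fx'])
    for t in ['key_grip','screw_head','chipper','spanner']:
        for b in arm.boxes_of(c,t)[:4]:
            l,tp,w,h=map(int,b['rect']);print(t,b['score'],b['rect'],W[tp+h//2,l+w//2].round())
print(arm.read_state())
E
```

```text
pics
scene [1156.88  147.42  709.03] 461.69507127183255
key_grip 0.97 [236.3, 125.3, 20.5, 64.3] [ 349. -152.   94.]
key_grip 0.86 [282.5, 165.8, 16.6, 72.8] [478. -22.  98.]
key_grip 0.83 [219.0, 130.7, 29.2, 75.6] [ 462. -139.  151.]
screw_head 0.69 [206.3, 237.6, 20.1, 22.5] [ 612. -133.   76.]
chipper 0.73 [0.8, 28.3, 263.2, 266.6] [ 539. -302.  196.]
chipper 0.36 [197.0, 209.5, 32.1, 40.6] [ 528. -174.   37.]
spanner 0.62 [197.1, 209.6, 31.4, 40.8] [ 529. -176.   37.]
top [ 427.93   55.36 1263.17] 618.8052525137613
key_grip 0.96 [399.7, 345.6, 32.5, 25.3] [ 340. -146.  160.]
key_grip 0.65 [394.6, 288.4, 31.5, 22.7] [ 443. -130.  199.]
key_grip 0.64 [333.4, 280.0, 24.9, 23.6] [458. -22. 166.]
screw_head 0.72 [392.0, 209.9, 18.9, 14.7] [ 604. -138.   84.]
chipper 0.67 [373.7, 184.4, 263.8, 144.0] [ 501. -237.  389.]
spanner 0.66 [405.9, 233.5, 26.4, 57.2] [ 520. -178.   39.]
{'clock': 0.5, 'joints': array([ 1.55163250e+00,  3.84730280e-01,  7.83653224e-03, -6.53714592e-05,
       -1.19398918e+00, -2.58579814e-01]), 'joint_vel': array([ 1.37592846e-03, -2.74133384e-03,  3.90745408e-04, -4.05885409e-05,
       -9.56724903e-04,  1.99798400e-04]), 'joint_efforts': array([ 9.82682213e-04, -3.91689241e+01,  1.88443744e+01,  4.18705881e+00,
       -7.20758107e-04, -5.91269593e-07]), 'position': array([171.33020867, 601.00456611, 231.25917705]), 'ee_rot': array([ 9.90371129e-01, -1.38437799e-01, -2.50036926e-05,  4.66191023e-05]), 'contact_force': array([-0.11869076,  0.37902269, -0.1882939 ]), 'wrist_torque': array([ 0.06368663,  0.0066012 , -0.0171679 ]), 'grasp_force': 0.0, 'gripper_width': 85.25851376417066}
```

```bash
python3 - <<'E'
import cv2,numpy as np
a=cv2.imread('pics/scene0.png')[110:310,150:350];b=cv2.imread('pics/top0.png')[180:400,310:530]
cv2.imwrite('pics/c0.png',np.hstack([cv2.resize(a,(400,600) if 0 else (400,400),interpolation=2),cv2.resize(b,(400,400),interpolation=2)]))
E
```

```text
(no output)
```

View pics/c0.png

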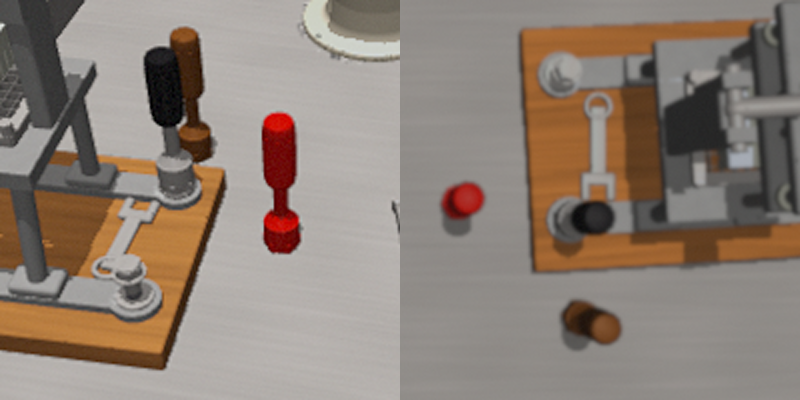

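View pics/scene0.png

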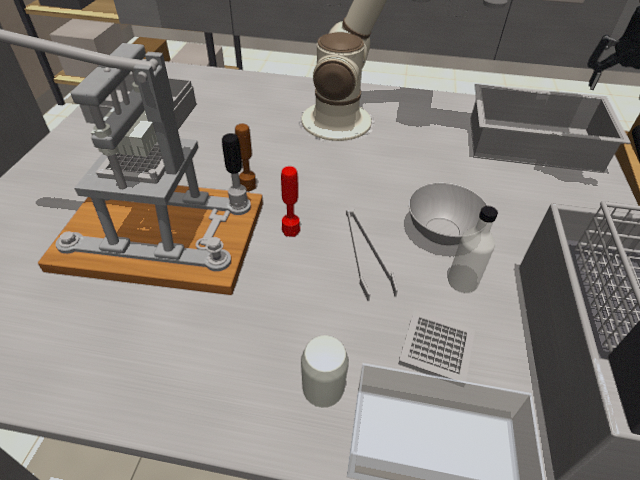

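The scene shows the black key standing at about (235,165) px. The loose screw is at (215,245), near the board's front corner, and the spanner lies between them. The red and brown keys are look-alikes. Next I'll measure the key, the screw and its washer.

```bash
python3 - <<'E'
from h import *
from scipy.optimize import least_squares
def circ(p):
    f=lambda q:np.hypot(p[:,0]-q[0],p[:,1]-q[1])-q[2]
    s=least_squares(f,[*p[:,:2].mean(0),15],loss='soft_l1');return s.x.round(1)
for c in ['scene','top']:
    z=np.load(f'pics/{c}0.npz');W=z['W'];im=z['im']
    P=W.reshape(-1,3);C=im.reshape(-1,3).astype(int)
    k=(np.hypot(P[:,0]-450,P[:,1]+133)<50)&(P[:,2]>85)
    Q=P[k]
    for a,b in [(85,92),(140,160),(160,180),(180,200),(204,220)]:
        q=Q[(Q[:,2]>a)&(Q[:,2]<b)]
        if len(q)>6: print(c,'key',a,len(q),q.mean(0).round(1),circ(q))
    k=(np.hypot(P[:,0]-605,P[:,1]+138)<45)
    Q=P[k]
    for a,b in [(36,47),(47,72),(72,81),(81,95)]:
        q=Q[(Q[:,2]>a)&(Q[:,2]<b)]
        if len(q): print(c,'scr',a,len(q),q.mean(0).round(1),q.min(0).round(1),q.max(0).round(1))
    # board edges
    br=(C[:,0]>C[:,2]+50)&(abs(P[:,2]-30)<5)&(P[:,0]>380)&(P[:,0]<700)&(P[:,1]<-60)
    bb=P[br];print(c,'board',cv2.minAreaRect(bb[:,:2].astype(np.float32)),np.median(bb[:,2]))
ims=[];
for c,(x,y) in {'scene':(215,250),'top':(400,220)}.items():
    I=np.mean([arm.get_image(c)[0].astype(float) for _ in range(6)],0).clip(0,255).astype(np.uint8)[y-25:y+25,x-25:x+25]
    ims.append(cv2.resize(cv2.cvtColor(I,cv2.COLOR_RGB2BGR),(400,400),interpolation=cv2.INTER_CUBIC))
cv2.imwrite('pics/c1.png',np.hstack(ims))
E
```

```text
scene key 85 56 [ 450.1 -142.3   87.5] [ 443.8 -145.5   10.8]
scene key 140 138 [ 455.8 -139.6  150.1] [ 444.3 -144.3   16.4]
scene key 160 151 [ 455.7 -140.3  170. ] [ 444.2 -144.6   16.4]
scene key 180 152 [ 455.6 -140.2  190.1] [ 444.  -144.8   16.5]
scene key 204 146 [ 448.7 -142.8  209.4] [ 447.  -143.5   11. ]
scene scr 36 518 [ 608.6 -146.2   40.3] [ 579.9 -182.5   36. ] [ 630.3 -112.6   46.6]
scene scr 47 50 [ 609.8 -135.5   56.9] [ 602.5 -154.5   47. ] [ 618.8 -124.5   72. ]
scene scr 72 89 [ 611.3 -134.5   75.7] [ 592.2 -154.7   72.3] [ 620.9 -122.3   80.9]
scene scr 81 121 [ 606.1 -137.4   85.6] [ 592.6 -152.3   81.2] [ 617.3 -125.2   89.2]
scene board ((533.0610961914062, -290.6040344238281), (271.2554626464844, 381.0487060546875), 2.997934341430664) 29.264382419556
top key 85 36 [ 441.  -136.8   87.3] [ 442.5 -149.2   14.4]
top key 140 31 [ 441.5 -133.6  150.7] [ 442.3 -146.6   16.9]
top key 160 38 [ 439.7 -133.6  170. ] [ 442.  -146.3   16.6]
top key 180 42 [ 442.4 -134.2  191. ] [ 442.1 -146.4   16.6]
top key 204 275 [ 441.9 -145.4  210.7] [ 441.8 -145.7   11.2]
top scr 36 446 [ 599.6 -147.5   40.7] [ 570.4 -182.6   36.1] [ 637.4 -106.9   46.9]
top scr 47 10 [ 607.4 -140.8   66.6] [ 590.3 -163.8   47.6] [ 618.1 -127.2   71.8]
top scr 72 67 [ 599.9 -135.8   76.1] [ 587.2 -154.6   72.2] [ 617.7 -124.7   80.6]
top scr 81 135 [ 601.9 -139.7   86.7] [ 590.2 -153.2   81.6] [ 614.  -126.5   92.6]
top board ((528.9033203125, -291.9114685058594), (269.6524353027344, 380.311767578125), 2.5834732055664062) 29.867761851920022
```

View pics/c1.png

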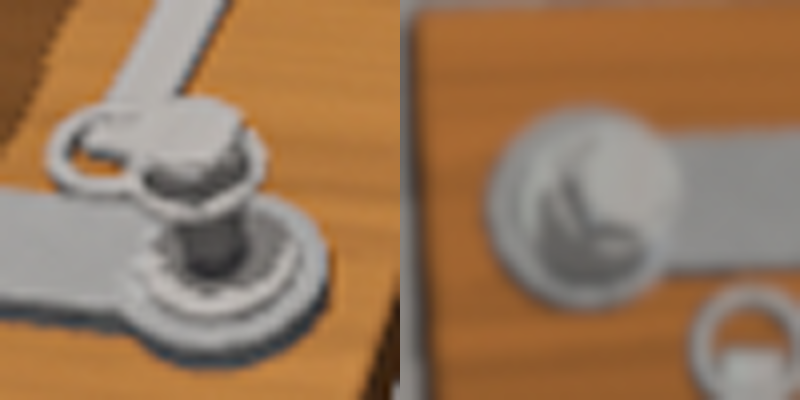

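```bash
cat > scr.py <<'E'
from h import *
def head(c,n=6,x=603,y=-138,r=26,zlo=80,save=None):
    ds=[];ii=[]
    for _ in range(n):
        i,d=arm.get_image(c);ds.append(np.where(d>0,d,np.nan));ii.append(i.astype(float))
    d=np.nanmedian(ds,0);W=cloud(c,d);P=W.reshape(-1,3)
    if save: cv2.imwrite(save,cv2.cvtColor(np.mean(ii,0).astype(np.uint8),cv2.COLOR_RGB2BGR))
    Q=P[(np.hypot(P[:,0]-x,P[:,1]-y)<r)&(P[:,2]>zlo)]
    k=np.ones(len(Q),bool)
    for _ in range(8):
        A=np.c_[Q[k][:,:2]-Q[k][:,:2].mean(0),np.ones(k.sum())];s=np.linalg.lstsq(A,Q[k][:,2],rcond=None)[0]
        res=Q[:,2]-np.c_[Q[:,:2]-Q[k][:,:2].mean(0),np.ones(len(Q))]@s;k=abs(res)<1.2
    T=Q[k]
    (cx,cy),rad=cv2.minEnclosingCircle(T[:,:2].astype(np.float32))
    return len(T),T.mean(0).round(1),'encl',np.round([cx,cy,rad],1),'lean xy',(-s[:2]).round(3),'rms',res[k].std().round(2)
if __name__=='__main__':
    for c in ['scene','top']: print(c,*head(c))
E
python3 scr.py; python3 - <<'E'
from h import *
# predicted hole rings overlay
for c,x,y,h in [('scene',215,250,(604.0,-136.8)),('top',400,220,(601.7,-138.0))]:
    im=cv2.cvtColor(np.load(f'pics/{c}0.npz')['im'],cv2.COLOR_RGB2BGR)
    I=cv2.resize(im[y-25:y+25,x-25:x+25],(400,400),interpolation=cv2.INTER_CUBIC)
    t=np.linspace(0,2*np.pi,60)
    for z,r,col,o in [(43,20,(0,255,0),(0,0)),(40,27,(0,255,255),(0,0)),(87,12,(0,0,255),(0,0))]:
        p=proj(c,np.c_[h[0]+r*np.cos(t),h[1]+r*np.sin(t),np.full(60,z)])
        cv2.polylines(I,[np.int32((p-[x-25,y-25]+.5)*8)],True,col,1)
    cv2.imwrite(f'pics/o_{c}.png',I)
a=[cv2.imread(f'pics/o_{c}.png') for c in ('scene','top')];cv2.imwrite('pics/c2.png',np.hstack(a))
E
```

```text
scene 93 [ 605.2 -138.    86.4] encl [ 605.4 -139.2   12.3] lean xy [ 0.018 -0.007] rms 0.53
top 87 [ 603.1 -139.8   86.5] encl [ 601.8 -140.8   12.2] lean xy [-0.017 -0.047] rms 0.64
```

View pics/c2.png

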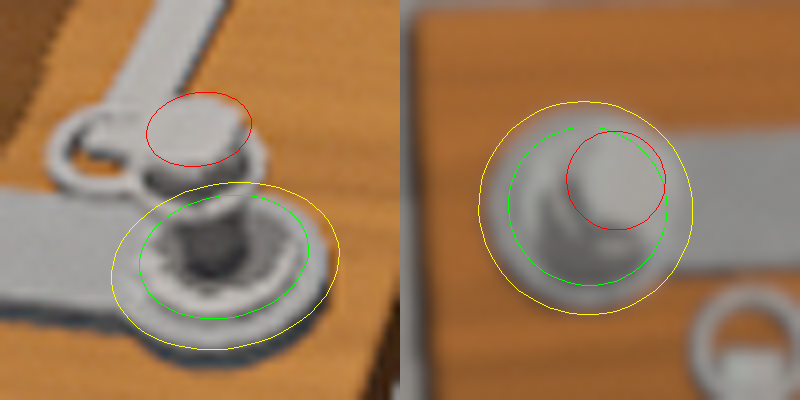

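{"name": "send_rows", "arguments": {"targets": [{"gripper": -1, "z": -2}, {"gripper": -1, "az": 3}]}}

```text
$.targets[0]: bad value
```

```bash
python3 -c "
from bench import arm
s=arm.read_state();print(s['clock'],s['joints'],s['position'],s['ee_rot'])"
```

```text
1.7 [ 1.55161961e+00  3.84692386e-01  7.90162617e-03 -1.31487020e-05
 -1.19402820e+00 -2.58590880e-01] [171.3527561  601.02033501 231.31536101] [ 9.90370803e-01 -1.38440142e-01 -4.71791434e-06  1.19663471e-05]
```

```bash
cat > go.py <<'E'
import sys
from h import *
def rel(dp):  # world shift mm -> tool cm
    s=arm.read_state();return R.from_quat(s['ee_rot']).inv().apply(np.array(dp,float))/10
def st():
    s=arm.read_state();r=R.from_quat(s['ee_rot'])
    print('t',round(s['clock'],2),'p',s['position'].round(1),'xax',r.as_matrix()[:,0].round(3),'z',r.as_matrix()[:,2].round(4),'yaw',np.degrees(np.arctan2(*r.as_matrix()[1::-1,0])).round(1),'j',s['joints'].round(2),'F',s['contact_force'].round(1),'M',s['wrist_torque'].round(2),'w',s['gripper_width'].round(1),s['grasp_force'].round(1));return s
if __name__=='__main__':
    s=st()
    if len(sys.argv)>3:
        t=np.array(list(map(float,sys.argv[1:4])));d=rel(t-s['position']);print('tool cm',d.round(2),'rows',np.linalg.norm(d)/4.17)
E
python3 go.py 171 601 300;python3 go.py 400 250 300
```

```text
Traceback (most recent call last):
  File "go.py", line 9, in <module>
    s=st()
  File "go.py", line 7, in st
    print('t',round(s['clock'],2),'p',s['position'].round(1),'xax',r.as_matrix()[:,0].round(3),'z',r.as_matrix()[:,2].round(4),'yaw',np.degrees(np.arctan2(*r.as_matrix()[1::-1,0])).round(1),'j',s['joints'].round(2),'F',s['contact_force'].round(1),'M',s['wrist_torque'].round(2),'w',s['gripper_width'].round(1),s['grasp_force'].round(1));return s
                                                                                                                                                                                                                                                                                          ^^^^^^^^^^^^^^^^^^^^^^^^
AttributeError: 'float' object has no attribute 'round'
Traceback (most recent call last):
  File "go.py", line 9, in <module>
    s=st()
  File "go.py", line 7, in st
    print('t',round(s['clock'],2),'p',s['position'].round(1),'xax',r.as_matrix()[:,0].round(3),'z',r.as_matrix()[:,2].round(4),'yaw',np.degrees(np.arctan2(*r.as_matrix()[1::-1,0])).round(1),'j',s['joints'].round(2),'F',s['contact_force'].round(1),'M',s['wrist_torque'].round(2),'w',s['gripper_width'].round(1),s['grasp_force'].round(1));return s
                                                                                                                                                                                                                                                                                          ^^^^^^^^^^^^^^^^^^^^^^^^
AttributeError: 'float' object has no attribute 'round'
```

{"name": "send_rows", "arguments": {"targets": [{"gripper": -1, "x": 0, "y": 0, "z": -3.5, "ax": 0, "ay": 0, "az": 0}, {"gripper": -1, "x": 0, "y": 0, "z": -3.5, "ax": 0, "ay": 0, "az": 5}]}}

```text
clock: 1.87
position: [171.2, 599.8, 299.6]
ee_rot: [0.983, -0.182, 0.0, 0.003]
contact_force: [-0.5, 1.2, 0.5]
gripper_width: 85.5
grasp_force: 0.0
```

```bash
python3 go.py 400 250 300
```

```text
Traceback (most recent call last):
  File "go.py", line 9, in <module>
    s=st()
  File "go.py", line 7, in st
    print('t',round(s['clock'],2),'p',s['position'].round(1),'xax',r.as_matrix()[:,0].round(3),'z',r.as_matrix()[:,2].round(4),'yaw',np.degrees(np.arctan2(*r.as_matrix()[1::-1,0])).round(1),'j',s['joints'].round(2),'F',s['contact_force'].round(1),'M',s['wrist_torque'].round(2),'w',s['gripper_width'].round(1),s['grasp_force'].round(1));return s
                                                                                                                                                                                                                                                                                          ^^^^^^^^^^^^^^^^^^^^^^^^
AttributeError: 'float' object has no attribute 'round'
```

```bash
sed -i "s/s\['gripper_width'\].round(1),s\['grasp_force'\].round(1)/round(float(s['gripper_width']),1),round(float(s['grasp_force']),1)/" go.py; python3 go.py 400 250 300
```

```text
t 1.87 p [171.2 599.8 299.6] xax [ 0.934 -0.358  0.002] z [-5.0e-04 -6.6e-03 -1.0e+00] yaw -21.0 j [ 1.55  0.35  0.13 -0.   -1.35 -0.35] F [-0.5  1.2  0.5] M [ 0.22 -0.05  0.02] w 85.5 0.0
tool cm [33.89 24.46  0.18] rows 10.022709137869539
```

{"name": "send_rows", "arguments": {"targets": [{"gripper": -1, "x": 3.1, "y": 2.2, "z": 0, "ax": 0, "ay": 0, "az": 0}, {"gripper": -1, "x": 3.1, "y": 2.2, "z": 0, "ax": 0, "ay": 0, "az": 0}, {"gripper": -1, "x": 3.1, "y": 2.2, "z": 0, "ax": 0, "ay": 0, "az": 0}, {"gripper": -1, "x": 3.1, "y": 2.2, "z": 0, "ax": 0, "ay": 0, "az": 0}, {"gripper": -1, "x": 3.1, "y": 2.2, "z": 0, "ax": 0, "ay": 0, "az": 0}]}}

```text
clock: 2.28
position: [277.5, 441.3, 301.5]
ee_rot: [0.983, -0.181, 0.0, -0.0]
contact_force: [-0.3, -0.3, -0.6]
gripper_width: 85.4
grasp_force: 0.0
```

{"name": "send_rows", "arguments": {"targets": [{"gripper": -1, "x": 3.1, "y": 2.2, "z": 0, "ax": 0, "ay": 0, "az": 0}, {"gripper": -1, "x": 3.1, "y": 2.2, "z": 0, "ax": 0, "ay": 0, "az": 0}, {"gripper": -1, "x": 3.1, "y": 2.2, "z": 0, "ax": 0, "ay": 0, "az": 0}, {"gripper": -1, "x": 3.1, "y": 2.2, "z": 0, "ax": 0, "ay": 0, "az": 0}, {"gripper": -1, "x": 3.1, "y": 2.2, "z": 0, "ax": 0, "ay": 0, "az": 0}]}}

```text
clock: 2.7
position: [383.0, 283.1, 301.7]
ee_rot: [0.983, -0.181, 0.0, -0.0]
contact_force: [1.7, 0.1, 0.2]
gripper_width: 85.3
grasp_force: 0.0
```

{"name": "send_rows", "arguments": {"targets": [{"gripper": -1, "x": 2.0, "y": 3.5, "z": 0, "ax": 0, "ay": 0, "az": 0}, {"gripper": -1, "x": 2.0, "y": 3.5, "z": 0, "ax": 0, "ay": 0, "az": 0}, {"gripper": -1, "x": 2.0, "y": 3.5, "z": 0, "ax": 0, "ay": 0, "az": 0}, {"gripper": -1, "x": 2.0, "y": 3.5, "z": 0, "ax": 0, "ay": 0, "az": 0}, {"gripper": -1, "x": 2.0, "y": 3.5, "z": 0, "ax": 0, "ay": 0, "az": 0}]}}

```text
clock: 3.12
position: [413.1, 83.8, 301.7]
ee_rot: [0.983, -0.181, 0.0, -0.0]
contact_force: [0.6, -0.0, -0.1]
gripper_width: 85.6
grasp_force: 0.0
```

{"name": "send_rows", "arguments": {"targets": [{"gripper": -1, "x": 2.0, "y": 3.5, "z": 0, "ax": 0, "ay": 0, "az": 0}, {"gripper": -1, "x": 2.0, "y": 3.5, "z": 0, "ax": 0, "ay": 0, "az": 0}, {"gripper": -1, "x": 2.0, "y": 3.5, "z": 0, "ax": 0, "ay": 0, "az": 0}, {"gripper": -1, "x": 2.0, "y": 3.5, "z": 0, "ax": 0, "ay": 0, "az": 0}, {"gripper": -1, "x": 0, "y": 0, "z": 0, "ax": 0, "ay": 0, "az": -7}]}}

```text
clock: 3.53
position: [438.0, -79.1, 301.4]
ee_rot: [0.992, -0.124, -0.0, 0.001]
contact_force: [-0.2, 0.2, -0.3]
gripper_width: 85.3
grasp_force: 0.0
```

{"name": "send_rows", "arguments": {"targets": [{"gripper": -1, "x": 0, "y": 0, "z": 0, "ax": 0, "ay": 0, "az": -7}, {"gripper": -1, "x": 0, "y": 0, "z": 0, "ax": 0, "ay": 0, "az": -7}, {"gripper": -1, "x": 0, "y": 0, "z": 0, "ax": 0, "ay": 0, "az": -7}, {"gripper": -1, "x": 0, "y": 0, "z": 0, "ax": 0, "ay": 0, "az": -7}, {"gripper": -1, "x": 0, "y": 0, "z": 0, "ax": 0, "ay": 0, "az": -7}]}}

```text
clock: 3.95
position: [438.0, -73.8, 301.5]
ee_rot: [0.983, 0.186, 0.0, -0.0]
contact_force: [-0.1, 0.1, 0.0]
gripper_width: 85.2
grasp_force: 0.0
```

{"name": "send_rows", "arguments": {"targets": [{"gripper": -1, "x": 0, "y": 0, "z": 0, "ax": 0, "ay": 0, "az": -7}, {"gripper": -1, "x": 0, "y": 0, "z": 0, "ax": 0, "ay": 0, "az": -7}, {"gripper": -1, "x": 0, "y": 0, "z": 0, "ax": 0, "ay": 0, "az": 0}, {"gripper": -1, "x": 0, "y": 0, "z": 0, "ax": 0, "ay": 0, "az": 0}]}}

```text
clock: 4.28
position: [438.0, -73.7, 301.4]
ee_rot: [0.954, 0.3, 0.0, 0.0]
contact_force: [-0.7, -0.1, 0.6]
gripper_width: 85.6
grasp_force: 0.0
```

```bash
python3 go.py 443 -145.2 260
```

```text
t 4.28 p [438.  -73.7 301.4] xax [0.82  0.572 0.   ] z [ 2.e-04  0.e+00 -1.e+00] yaw 34.9 j [ 0.2   0.02 -0.28  0.   -1.27  1.98] F [-0.7 -0.1  0.6] M [ 0.03 -0.    0.04] w 85.6 0.0
tool cm [-3.69  6.15  4.14] rows 1.9858562910034498
```

{"name": "send_rows", "arguments": {"targets": [{"gripper": -1, "x": -1.85, "y": 3.07, "z": 0, "ax": 0, "ay": 0, "az": 0}, {"gripper": -1, "x": -1.85, "y": 3.07, "z": 0, "ax": 0, "ay": 0, "az": 0}, {"gripper": -1, "x": 0, "y": 0, "z": 3, "ax": 0, "ay": 0, "az": 0}, {"gripper": -1, "x": 0, "y": 0, "z": 3, "ax": 0, "ay": 0, "az": 0}, {"gripper": -1, "x": 0, "y": 0, "z": 0, "ax": 0, "ay": 0, "az": 0}]}}

```text
clock: 4.7
position: [439.2, -145.2, 235.9]
ee_rot: [0.954, 0.299, -0.005, -0.003]
contact_force: [-0.3, -0.0, -1.6]
gripper_width: 85.5
grasp_force: 0.0
```

```bash
python3 - <<'E'
from h import *
im,d,W=snap('scene','s1');im2,_,W2=snap('top','t1')
a=cv2.imread('pics/s1.png')[60:260,140:340];b=cv2.imread('pics/t1.png')[180:380,310:510]
cv2.imwrite('pics/c3.png',np.hstack([cv2.resize(a,(400,400)),cv2.resize(b,(400,400))]))
E
python3 go.py 443 -145.2 156
```

```text
t 4.8 p [ 443.  -145.4  241.4] xax [ 0.819  0.574 -0.002] z [-1.7e-03 -9.0e-04 -1.0e+00] yaw 35.0 j [ 0.03  0.1  -0.35  0.   -1.12  2.15] F [0.4 0.2 0.3] M [ 0.01 -0.08  0.01] w 85.4 0.0
tool cm [ 0.03 -0.02  8.54] rows 2.0483278295625476
```

View pics/c3.png

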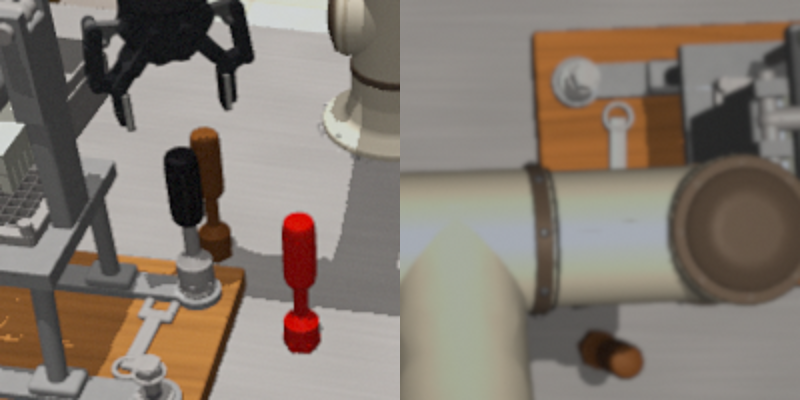

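The gripper is centred over the black key, which is at (185,190) in the left crop, and both look-alikes are clear. I'll go down and grip.

{"name": "send_rows", "arguments": {"targets": [{"gripper": -1, "x": 0, "y": 0, "z": 2.85, "ax": 0, "ay": 0, "az": 0}, {"gripper": -1, "x": 0, "y": 0, "z": 2.85, "ax": 0, "ay": 0, "az": 0}, {"gripper": -1, "x": 0, "y": 0, "z": 2.8, "ax": 0, "ay": 0, "az": 0}, {"gripper": -1, "x": 0, "y": 0, "z": 0, "ax": 0, "ay": 0, "az": 0}, {"gripper": -1, "x": 0, "y": 0, "z": 0, "ax": 0, "ay": 0, "az": 0}]}}

```text
clock: 5.22
position: [444.2, -145.1, 157.7]
ee_rot: [0.953, 0.302, 0.0, 0.001]
contact_force: [-0.1, 0.5, 1.3]
gripper_width: 85.5
grasp_force: 0.0
```

{"name": "send_rows", "arguments": {"targets": [{"gripper": 1, "x": 0, "y": 0, "z": 0, "ax": 0, "ay": 0, "az": 0}, {"gripper": 1, "x": 0, "y": 0, "z": 0, "ax": 0, "ay": 0, "az": 0}, {"gripper": 1, "x": 0, "y": 0, "z": 0, "ax": 0, "ay": 0, "az": 0}, {"gripper": 1, "x": 0, "y": 0, "z": 0, "ax": 0, "ay": 0, "az": 0}, {"gripper": 1, "x": 0, "y": 0, "z": 0, "ax": 0, "ay": 0, "az": 0}]}}

```text
clock: 5.63
position: [444.2, -145.4, 157.8]
ee_rot: [0.953, 0.302, 0.001, 0.001]
contact_force: [-0.2, -0.8, 3.3]
gripper_width: 32.8
grasp_force: 59.2
```

{"name": "send_rows", "arguments": {"targets": [{"gripper": 1, "x": 0, "y": 0, "z": 0, "ax": 0, "ay": 0, "az": 0}, {"gripper": 1, "x": 0, "y": 0, "z": 0, "ax": 0, "ay": 0, "az": 0}, {"gripper": 1, "x": 0, "y": 0, "z": 0, "ax": 0, "ay": 0, "az": 0}]}}

```text
clock: 5.88
position: [444.2, -145.4, 157.8]
ee_rot: [0.953, 0.302, 0.001, 0.001]
contact_force: [-0.1, 0.3, 6.4]
gripper_width: 32.8
grasp_force: 59.5
```

```bash
python3 go.py 443 -145.2 156
```

```text
t 5.88 p [ 444.2 -145.4  157.8] xax [0.818 0.575 0.002] z [ 2.8e-03 -8.0e-04 -1.0e+00] yaw 35.1 j [ 0.03  0.19 -0.48  0.   -0.9   2.15] F [-0.1  0.3  6.4] M [0.04 0.18 0.03] w 32.8 59.5
tool cm [-0.09 -0.09  0.18] rows 0.0514266888257819
```

{"name": "send_rows", "arguments": {"targets": [{"gripper": 1, "x": 0, "y": 0, "z": -0.5, "ax": 0, "ay": 0, "az": 0}, {"gripper": 1, "x": 0, "y": 0, "z": -0.5, "ax": 0, "ay": 0, "az": 0}, {"gripper": 1, "x": 0, "y": 0, "z": -0.8, "ax": 0, "ay": 0, "az": 0}, {"gripper": 1, "x": 0, "y": 0, "z": -2.5, "ax": 0, "ay": 0, "az": 0}, {"gripper": 1, "x": 0, "y": 0, "z": -3.5, "ax": 0, "ay": 0, "az": 0}]}}

```text
clock: 6.3
position: [440.0, -144.7, 232.2]
ee_rot: [0.954, 0.301, -0.005, -0.002]
contact_force: [1.3, 0.7, -3.2]
gripper_width: 32.7
grasp_force: 60.2
```

{"name": "send_rows", "arguments": {"targets": [{"gripper": 1, "x": 0, "y": 0, "z": 0, "ax": 0, "ay": 0, "az": 0}, {"gripper": 1, "x": 0, "y": 0, "z": 0, "ax": 0, "ay": 0, "az": 0}, {"gripper": 1, "x": 0, "y": 0, "z": 0, "ax": 0, "ay": 0, "az": 0}]}}

```text
clock: 6.55
position: [441.8, -144.8, 233.5]
ee_rot: [0.954, 0.301, -0.001, -0.001]
contact_force: [0.1, -0.7, -3.4]
gripper_width: 32.6
grasp_force: 60.6
```

```bash
cat > key.py <<'E'
from h import *
from go import st
from scipy.optimize import least_squares
def axis(c='scene',n=4,x=None,y=None,zs=None,r=40):
    s=arm.read_state()
    x,y=(s['position'][:2] if x is None else (x,y)); zg=s['position'][2]+19 if zs is None else zs
    d=np.nanmedian([np.where((q:=arm.get_image(c)[1])>0,q,np.nan) for _ in range(n)],0)
    P=cloud(c,d).reshape(-1,3);P=P[np.hypot(P[:,0]-x,P[:,1]-y)<r]
    out={}
    for nm,a,b,rad in [('socket',-125,-100,None),('shank',-85,-45,8),('handle',-36,-24,17)]:
        q=P[(P[:,2]-zg>a)&(P[:,2]-zg<b)]
        if len(q)<8: continue
        if rad: f=lambda v:np.hypot(q[:,0]-v[0],q[:,1]-v[1])-rad;v=least_squares(f,[x,y],loss='soft_l1').x
        else: v=least_squares(lambda v:np.hypot(q[:,0]-v[0],q[:,1]-v[1])-v[2],[x,y,21],loss='soft_l1').x
        out[nm]=(len(q),v.round(1),q[:,2].min().round(1))
    return out
E
python3 - <<'E'
from key import *
st();print(axis());print(axis('top'))
I=np.mean([arm.get_image('scene')[0].astype(float) for _ in range(6)],0).clip(0,255).astype(np.uint8)
I=cv2.cvtColor(I,cv2.COLOR_RGB2BGR)
u=proj('scene',[[444,-145,55],[604,-138,87]]).astype(int);print(u)
cv2.imwrite('pics/c4.png',np.hstack([cv2.resize(I[y-20:y+20,x-20:x+20],(400,400),interpolation=2) for x,y in u]))
E
```

```text
t 6.55 p [ 441.8 -144.8  233.5] xax [ 0.819  0.574 -0.001] z [-0.0023  0.0012 -1.    ] yaw 35.0 j [ 0.03  0.11 -0.36 -0.   -1.1   2.15] F [ 0.1 -0.7 -3.4] M [ 0.05 -0.   -0.03] w 32.6 60.6
{'socket': (193, array([ 441.1, -143.9,   19.1]), np.float64(127.7)), 'shank': (125, array([ 441.2, -143.6]), np.float64(167.7)), 'handle': (103, array([ 440.6, -143.6]), np.float64(216.5))}
{}
[[237 197]
 [213 240]]
```

View pics/c4.png

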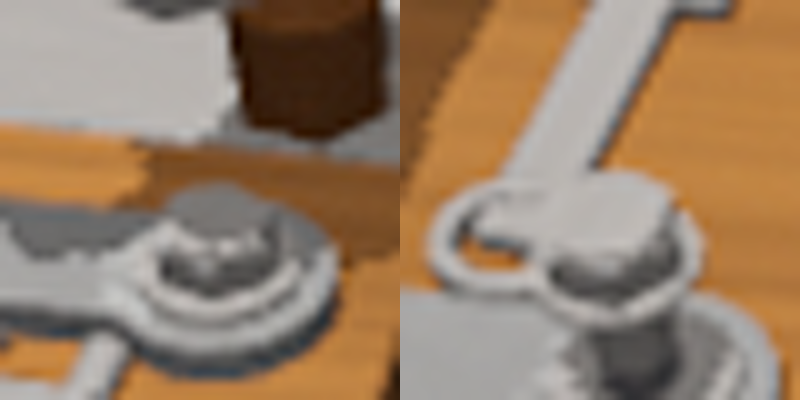

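{"name": "send_rows", "arguments": {"targets": [{"gripper": 1, "x": 2.74, "y": 1.89, "z": 0, "ax": 0, "ay": 0, "az": 0}, {"gripper": 1, "x": 2.74, "y": 1.89, "z": 0, "ax": 0, "ay": 0, "az": 0}, {"gripper": 1, "x": 2.74, "y": 1.89, "z": 0, "ax": 0, "ay": 0, "az": 0}, {"gripper": 1, "x": 2.74, "y": 1.89, "z": 0, "ax": 0, "ay": 0, "az": 0}, {"gripper": 1, "x": 2.74, "y": 1.89, "z": 0, "ax": 0, "ay": 0, "az": 0}]}}

```text
clock: 7.67
position: [611.0, -143.7, 234.1]
ee_rot: [0.953, 0.301, -0.0, -0.0]
contact_force: [-0.2, -0.1, -2.3]
gripper_width: 32.8
grasp_force: 60.5
```

{"name": "send_rows", "arguments": {"targets": [{"gripper": 1, "x": 0, "y": 0, "z": 0, "ax": 2.5, "ay": 0.5, "az": 0}, {"gripper": 1, "x": 0, "y": 0, "z": 1, "ax": 0, "ay": 0, "az": 0}, {"gripper": 1, "x": 0, "y": 0, "z": 0, "ax": 0, "ay": 0, "az": 0}, {"gripper": 1, "x": 0, "y": 0, "z": 0, "ax": 0, "ay": 0, "az": 0}]}}

```text
clock: 8.0
position: [607.8, -143.4, 222.9]
ee_rot: [0.953, 0.301, -0.004, -0.022]
contact_force: [-1.1, 0.1, -3.8]
gripper_width: 32.6
grasp_force: 61.0
```

```bash
python3 - <<'E'
from key import *
from scr import head
s=st();print(axis());
print(head('scene',4,zlo=81))
I=cv2.imread('pics/none.png') if 0 else None
I=np.mean([arm.get_image('scene')[0].astype(float) for _ in range(4)],0).clip(0,255).astype(np.uint8)
I=cv2.cvtColor(I,cv2.COLOR_RGB2BGR)
cv2.imwrite('pics/c5.png',cv2.resize(I[160:280,160:270],(550,600),interpolation=2))
E
```

```text
t 8.0 p [ 607.8 -143.4  222.9] xax [0.819 0.574 0.006] z [-0.0212  0.0403 -0.999 ] yaw 35.1 j [ 0.01  0.4   0.03 -0.04 -1.22  2.19] F [-1.1  0.1 -3.8] M [-0.11 -0.05  0.01] w 32.6 61.0
{'socket': (220, array([ 606. , -138.7,   19.1]), np.float64(117.0)), 'shank': (153, array([ 606.7, -140.2]), np.float64(157.0)), 'handle': (122, array([ 607.2, -142.1]), np.float64(205.9))}
(36, array([ 613.4, -128.6,  251.3]), 'encl', array([ 607.8, -132. ,   23.5]), 'lean xy', array([ 0.191, -1.937]), 'rms', np.float64(0.69))
```

View pics/c5.png

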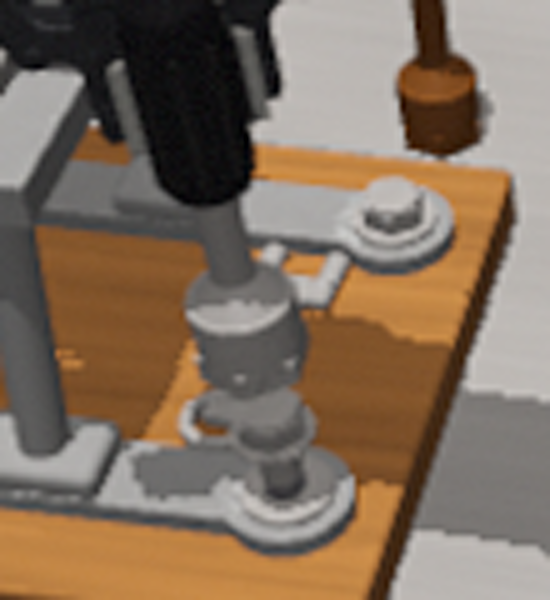

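{"name": "send_rows", "arguments": {"targets": [{"gripper": 1, "x": -0.05, "y": 0.14, "z": 0.9, "ax": 0, "ay": 0, "az": 0}, {"gripper": 1, "x": 0, "y": 0, "z": 0.9, "ax": 0, "ay": 0, "az": 0}, {"gripper": 1, "x": 0, "y": 0, "z": 0.3, "ax": 0, "ay": 0, "az": 0}, {"gripper": 1, "x": 0, "y": 0, "z": 0, "ax": 0, "ay": 0, "az": 0}]}}

```text
clock: 8.93
position: [608.2, -143.7, 201.0]
ee_rot: [0.953, 0.301, -0.004, -0.023]
contact_force: [1.0, 0.7, -3.0]
gripper_width: 32.7
grasp_force: 61.2
```

{"name": "send_rows", "arguments": {"targets": [{"gripper": 1, "x": 0, "y": 0, "z": 0.15, "ax": 0, "ay": 0, "az": 0}, {"gripper": 1, "x": 0, "y": 0, "z": 0.15, "ax": 0, "ay": 0, "az": 0}, {"gripper": 1, "x": 0, "y": 0, "z": 0, "ax": 0, "ay": 0, "az": 0}]}}

```text
clock: 9.18
position: [609.3, -143.8, 200.1]
ee_rot: [0.953, 0.301, -0.002, -0.022]
contact_force: [-0.6, -0.8, -3.4]
gripper_width: 32.6
grasp_force: 61.2
```

```bash
python3 go.py
```

```text
t 9.18 p [ 609.3 -143.8  200.1] xax [0.818 0.575 0.009] z [-0.018   0.0408 -0.999 ] yaw 35.1 j [ 0.01  0.42  0.   -0.04 -1.17  2.19] F [-0.6 -0.8 -3.4] M [-0.15 -0.05  0.  ] w 32.6 61.2
```

{"name": "send_rows", "arguments": {"targets": [{"gripper": 1, "x": 0, "y": 0, "z": 0, "ax": 0, "ay": 0, "az": 0}, {"gripper": 1, "x": 0, "y": 0, "z": 0, "ax": 0, "ay": 0, "az": 0}]}}

```text
clock: 9.35
position: [609.4, -143.8, 200.6]
ee_rot: [0.953, 0.301, -0.002, -0.022]
contact_force: [0.5, -1.1, -3.2]
gripper_width: 32.8
grasp_force: 61.2
```

```bash
python3 -c "
from key import *
st();print(axis())"
```

```text
t 9.35 p [ 609.4 -143.8  200.6] xax [0.818 0.575 0.009] z [-0.0174  0.0406 -0.999 ] yaw 35.1 j [ 0.01  0.42  0.   -0.04 -1.17  2.19] F [ 0.5 -1.1 -3.2] M [-0.14 -0.08  0.02] w 32.8 61.2
{'socket': (216, array([ 607.4, -139.3,   19.2]), np.float64(94.6)), 'shank': (141, array([ 608. , -140.7]), np.float64(134.7)), 'handle': (112, array([ 608.1, -142.3]), np.float64(183.7))}
```

{"name": "send_rows", "arguments": {"targets": [{"gripper": 1, "x": -0.14, "y": -0.07, "z": 0.15, "ax": 0, "ay": 0, "az": 0}, {"gripper": 1, "x": 0, "y": 0, "z": 0.15, "ax": 0, "ay": 0, "az": 0}, {"gripper": 1, "x": 0, "y": 0, "z": 0.0, "ax": 0, "ay": 0, "az": 0}, {"gripper": 1, "x": 0, "y": 0, "z": 0.0, "ax": 0, "ay": 0, "az": 0}]}}

```text
clock: 9.88
position: [607.6, -143.9, 197.1]
ee_rot: [0.953, 0.301, -0.003, -0.022]
contact_force: [0.3, -0.3, -3.0]
gripper_width: 33.0
grasp_force: 61.2
```

{"name": "send_rows", "arguments": {"targets": [{"gripper": 1, "x": 0, "y": 0, "z": 0.2, "ax": 0, "ay": 0, "az": 0}, {"gripper": 1, "x": 0, "y": 0, "z": 0.0, "ax": 0, "ay": 0, "az": 0}, {"gripper": 1, "x": 0, "y": 0, "z": 0.0, "ax": 0, "ay": 0, "az": 0}]}}

```text
clock: 10.13
position: [607.6, -143.9, 195.3]
ee_rot: [0.953, 0.301, -0.003, -0.022]
contact_force: [-0.5, -0.6, -2.4]
gripper_width: 33.0
grasp_force: 61.1
```

```bash
python3 go.py
```

```text
t 10.13 p [ 607.6 -143.9  195.3] xax [0.818 0.575 0.008] z [-0.0182  0.0406 -0.999 ] yaw 35.1 j [ 0.01  0.42 -0.01 -0.04 -1.16  2.2 ] F [-0.5 -0.6 -2.4] M [-0.24  0.08 -0.03] w 33.0 61.1
```

{"name": "send_rows", "arguments": {"targets": [{"gripper": 1, "x": 0, "y": 0, "z": 0.15, "ax": 0, "ay": 0, "az": 0}, {"gripper": 1, "x": 0, "y": 0, "z": 0.0, "ax": 0, "ay": 0, "az": 0}, {"gripper": 1, "x": 0, "y": 0, "z": 0.0, "ax": 0, "ay": 0, "az": 0}]}}

```text
clock: 10.38
position: [607.8, -143.9, 194.6]
ee_rot: [0.953, 0.301, -0.002, -0.022]
contact_force: [-1.3, 0.0, 1.1]
gripper_width: 32.5
grasp_force: 61.6
```

{"name": "send_rows", "arguments": {"targets": [{"gripper": 1, "x": 0, "y": 0, "z": 0.15, "ax": 0, "ay": 0, "az": 0}, {"gripper": 1, "x": 0, "y": 0, "z": 0.0, "ax": 0, "ay": 0, "az": 0}, {"gripper": 1, "x": 0, "y": 0, "z": 0.0, "ax": 0, "ay": 0, "az": 0}]}}

```text
clock: 10.63
position: [608.0, -144.0, 194.1]
ee_rot: [0.953, 0.302, -0.002, -0.021]
contact_force: [-1.8, -0.4, 6.9]
gripper_width: 32.7
grasp_force: 62.1
```

```bash
python3 -c "
from key import *
st();print(axis())"
```

```text
t 10.63 p [ 608.  -144.   194.1] xax [0.818 0.575 0.01 ] z [-0.0162  0.0398 -0.9991] yaw 35.1 j [ 0.01  0.42 -0.01 -0.04 -1.15  2.2 ] F [-1.8 -0.4  6.9] M [0.19 0.88 0.02] w 32.7 62.1
{'socket': (209, array([ 605.3, -139.7,   19.3]), np.float64(88.1)), 'shank': (136, array([ 606.2, -141. ]), np.float64(128.6)), 'handle': (109, array([ 606.5, -142.4]), np.float64(177.2))}
```

{"name": "send_rows", "arguments": {"targets": [{"gripper": 1, "x": 0, "y": 0, "z": 0.0, "ax": 0, "ay": 0, "az": -2.5}, {"gripper": 1, "x": 0, "y": 0, "z": 0.0, "ax": 0, "ay": 0, "az": -2.5}, {"gripper": 1, "x": 0, "y": 0, "z": 0.0, "ax": 0, "ay": 0, "az": 0}]}}

```text
clock: 11.08
position: [607.7, -144.2, 193.8]
ee_rot: [0.939, 0.343, -0.001, -0.021]
contact_force: [-2.1, -0.1, 5.2]
gripper_width: 32.8
grasp_force: 61.6
```

{"name": "send_rows", "arguments": {"targets": [{"gripper": 1, "x": 0, "y": 0, "z": 0.0, "ax": 0, "ay": 0, "az": -2.5}, {"gripper": 1, "x": 0, "y": 0, "z": 0.0, "ax": 0, "ay": 0, "az": -2.5}, {"gripper": 1, "x": 0, "y": 0, "z": 0.0, "ax": 0, "ay": 0, "az": 0}]}}

```text
clock: 11.33
position: [607.3, -143.7, 191.3]
ee_rot: [0.924, 0.383, -0.001, -0.023]
contact_force: [-0.7, -0.6, -3.2]
gripper_width: 33.0
grasp_force: 60.9
```

```bash
python3 go.py
```

```text
t 11.33 p [ 607.3 -143.7  191.3] xax [0.707 0.707 0.016] z [-0.0189  0.0412 -0.999 ] yaw 45.0 j [ 0.01  0.43 -0.01 -0.05 -1.15  2.37] F [-0.7 -0.6 -3.2] M [-0.43  0.16 -0.01] w 33.0 60.9
```

It dropped in at this yaw. I'll press it home.

{"name": "send_rows", "arguments": {"targets": [{"gripper": 1, "x": 0, "y": 0, "z": 0.1, "ax": 0, "ay": 0, "az": -2.5}, {"gripper": 1, "x": 0, "y": 0, "z": 0.1, "ax": 0, "ay": 0, "az": 0}, {"gripper": 1, "x": 0, "y": 0, "z": 0.0, "ax": 0, "ay": 0, "az": 0}]}}

```text
clock: 11.58
position: [607.4, -143.6, 189.7]
ee_rot: [0.915, 0.402, -0.0, -0.022]
contact_force: [-0.6, 0.2, -2.4]
gripper_width: 32.9
grasp_force: 61.2
```

{"name": "send_rows", "arguments": {"targets": [{"gripper": 1, "x": 0, "y": 0, "z": 0.1, "ax": 0, "ay": 0, "az": 0}, {"gripper": 1, "x": 0, "y": 0, "z": 0.1, "ax": 0, "ay": 0, "az": 0}, {"gripper": 1, "x": 0, "y": 0, "z": 0.0, "ax": 0, "ay": 0, "az": 0}]}}

```text
clock: 11.83
position: [607.9, -143.6, 189.4]
ee_rot: [0.915, 0.403, 0.001, -0.022]
contact_force: [-1.6, -0.3, 3.0]
gripper_width: 32.6
grasp_force: 61.8
```

```bash
python3 go.py
```

```text
t 11.83 p [ 607.9 -143.6  189.4] xax [0.675 0.738 0.019] z [-0.0164  0.0402 -0.9991] yaw 47.5 j [ 0.01  0.43 -0.02 -0.04 -1.14  2.41] F [-1.6 -0.3  3. ] M [0.07 0.57 0.04] w 32.6 61.8
```

{"name": "send_rows", "arguments": {"targets": [{"gripper": 1, "x": 0.05, "y": -0.17, "z": 0, "ax": -0.57, "ay": -0.27, "az": 0}, {"gripper": 1, "x": 0.05, "y": -0.17, "z": 0, "ax": -0.57, "ay": -0.27, "az": 0}, {"gripper": 1, "x": 0, "y": 0, "z": 0, "ax": 0, "ay": 0, "az": 0}]}}

```text
clock: 12.08
position: [606.1, -140.2, 189.4]
ee_rot: [0.915, 0.404, 0.001, -0.01]
contact_force: [0.2, -0.3, 5.9]
gripper_width: 32.7
grasp_force: 61.6
```

{"name": "send_rows", "arguments": {"targets": [{"gripper": 1, "x": 0.05, "y": -0.17, "z": 0, "ax": -0.57, "ay": -0.27, "az": 0}, {"gripper": 1, "x": 0.05, "y": -0.17, "z": 0, "ax": -0.57, "ay": -0.27, "az": 0}, {"gripper": 1, "x": 0, "y": 0, "z": 0, "ax": 0, "ay": 0, "az": 0}, {"gripper": 1, "x": 0, "y": 0, "z": 0, "ax": 0, "ay": 0, "az": 0}]}}

```text
clock: 12.42
position: [604.4, -137.1, 189.3]
ee_rot: [0.915, 0.404, 0.0, 0.0]
contact_force: [-0.9, 0.8, 5.1]
gripper_width: 32.5
grasp_force: 61.7
```

```bash
python3 -c "
from key import *
st();print(axis())"
```

```text
t 12.42 p [ 604.4 -137.1  189.3] xax [0.674 0.739 0.   ] z [ 9.e-04 -4.e-04 -1.e+00] yaw 47.6 j [ 0.04  0.41 -0.07  0.   -1.1   2.36] F [-0.9  0.8  5.1] M [ 0.18  0.28 -0.01] w 32.5 61.7
{'socket': (210, array([ 604.3, -136.4,   19.2]), np.float64(83.3)), 'shank': (134, array([ 604.1, -136.1]), np.float64(124.0)), 'handle': (104, array([ 603.5, -136.2]), np.float64(172.3))}
```

{"name": "send_rows", "arguments": {"targets": [{"gripper": 1, "x": -0.05, "y": 0, "z": 0, "ax": 0, "ay": 0, "az": 5}, {"gripper": 1, "x": 0, "y": 0, "z": 0, "ax": 0, "ay": 0, "az": 5}, {"gripper": 1, "x": 0, "y": 0, "z": 0, "ax": 0, "ay": 0, "az": 5}, {"gripper": 1, "x": 0, "y": 0, "z": 0, "ax": 0, "ay": 0, "az": 0}]}}

```text
clock: 12.95
position: [604.4, -137.8, 189.3]
ee_rot: [0.96, 0.28, 0.0, 0.0]
contact_force: [-0.9, 0.5, 4.4]
gripper_width: 32.6
grasp_force: 61.8
```

```bash
python3 go.py
```

```text
t 12.95 p [ 604.4 -137.8  189.3] xax [0.843 0.537 0.001] z [ 1.2e-03 -6.0e-04 -1.0e+00] yaw 32.5 j [ 0.04  0.41 -0.07  0.   -1.1   2.1 ] F [-0.9  0.5  4.4] M [-0.03  0.14  0.03] w 32.6 61.8
```

{"name": "send_rows", "arguments": {"targets": [{"gripper": 1, "x": 0, "y": 0, "z": 0, "ax": 0, "ay": 0, "az": 5}, {"gripper": 1, "x": 0, "y": 0, "z": 0.01, "ax": 0, "ay": 0, "az": 5}, {"gripper": 1, "x": 0, "y": 0, "z": 0.01, "ax": 0, "ay": 0, "az": 5}, {"gripper": 1, "x": 0, "y": 0, "z": 0, "ax": 0, "ay": 0, "az": 0}]}}

```text
clock: 13.28
position: [604.5, -137.9, 189.0]
ee_rot: [0.988, 0.153, 0.001, 0.0]
contact_force: [-0.8, -0.2, 4.5]
gripper_width: 33.0
grasp_force: 61.8
```

```bash
python3 -c "
from key import *
st();print(axis())"
```

```text
t 13.28 p [ 604.5 -137.9  189. ] xax [0.953 0.302 0.001] z [ 1.4e-03 -7.0e-04 -1.0e+00] yaw 17.6 j [ 0.04  0.41 -0.07  0.   -1.09  1.84] F [-0.8 -0.2  4.5] M [-0.16 -0.08  0.  ] w 33.0 61.8
{'socket': (205, array([ 603.7, -137. ,   19.2]), np.float64(83.2)), 'shank': (134, array([ 603.7, -136.5]), np.float64(123.4)), 'handle': (103, array([ 603.1, -136.4]), np.float64(172.4))}
```

{"name": "send_rows", "arguments": {"targets": [{"gripper": 1, "x": 0, "y": 0, "z": 0.01, "ax": 0, "ay": 0, "az": 5}, {"gripper": 1, "x": 0, "y": 0, "z": 0.01, "ax": 0, "ay": 0, "az": 5}, {"gripper": 1, "x": 0, "y": 0, "z": 0.01, "ax": 0, "ay": 0, "az": 5}]}}

```text
clock: 13.73
position: [604.6, -138.0, 188.8]
ee_rot: [1.0, 0.022, 0.001, 0.0]
contact_force: [0.5, -0.8, 4.9]
gripper_width: 32.8
grasp_force: 61.8
```

```bash
python3 go.py; python3 - <<'E'
from h import *
I=np.mean([arm.get_image('scene')[0].astype(float) for _ in range(4)],0).clip(0,255).astype(np.uint8)
I=cv2.cvtColor(I,cv2.COLOR_RGB2BGR)
cv2.imwrite('pics/c6.png',cv2.resize(I[160:280,160:270],(550,600),interpolation=2))
E
```

```text
t 13.73 p [ 604.6 -138.   188.8] xax [0.999 0.045 0.002] z [ 1.6e-03 -8.0e-04 -1.0e+00] yaw 2.6 j [ 0.04  0.41 -0.07  0.   -1.09  1.58] F [ 0.5 -0.8  4.9] M [-0.29 -0.23  0.15] w 32.8 61.8
```

View pics/c6.png

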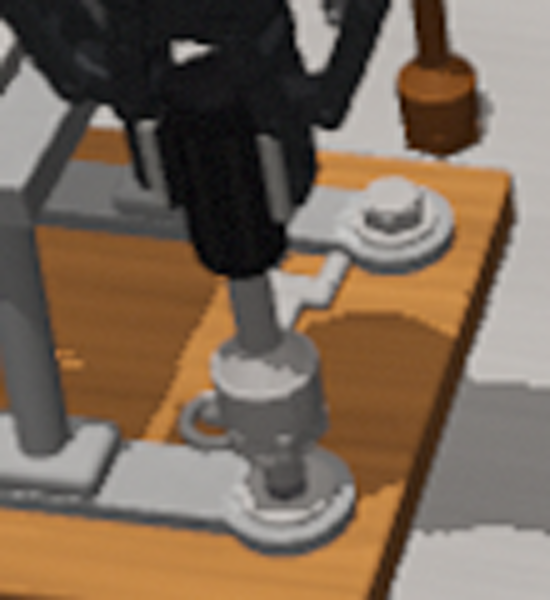

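{"name": "send_rows", "arguments": {"targets": [{"gripper": 1, "x": 0, "y": 0, "z": 0.01, "ax": 0, "ay": 0, "az": 6}, {"gripper": 1, "x": 0, "y": 0, "z": 0.01, "ax": 0, "ay": 0, "az": 6}, {"gripper": 1, "x": 0, "y": 0, "z": 0.01, "ax": 0, "ay": 0, "az": 6}, {"gripper": 1, "x": 0, "y": 0, "z": 0.01, "ax": 0, "ay": 0, "az": 6}, {"gripper": 1, "x": 0, "y": 0, "z": 0.01, "ax": 0, "ay": 0, "az": 6}]}}

```text
clock: 14.35
position: [604.7, -138.2, 188.3]
ee_rot: [0.971, -0.237, 0.001, 0.0]
contact_force: [0.8, -0.7, 4.3]
gripper_width: 32.7
grasp_force: 61.8
```

```bash
python3 -c "
from key import *
st();print(axis())"
```

```text
t 14.35 p [ 604.7 -138.2  188.3] xax [ 0.887 -0.461  0.002] z [ 0.0019 -0.0013 -1.    ] yaw -27.5 j [ 0.04  0.41 -0.07  0.   -1.09  1.05] F [ 0.8 -0.7  4.3] M [-0.58 -0.23  0.19] w 32.7 61.8
{'socket': (208, array([ 603.7, -136.8,   19.3]), np.float64(82.4)), 'shank': (130, array([ 603.8, -136.4]), np.float64(122.6)), 'handle': (93, array([ 603.3, -136.1]), np.float64(171.4))}
```

{"name": "send_rows", "arguments": {"targets": [{"gripper": 1, "x": 0, "y": 0, "z": 0.01, "ax": 0, "ay": 0, "az": 6}, {"gripper": 1, "x": 0, "y": 0, "z": 0.01, "ax": 0, "ay": 0, "az": 6}, {"gripper": 1, "x": 0, "y": 0, "z": 0.01, "ax": 0, "ay": 0, "az": 6}, {"gripper": 1, "x": 0, "y": 0, "z": 0.01, "ax": 0, "ay": 0, "az": 6}, {"gripper": 1, "x": 0, "y": 0, "z": 0.01, "ax": 0, "ay": 0, "az": 6}]}}

```text
clock: 14.97
position: [604.6, -138.3, 187.8]
ee_rot: [0.877, -0.48, 0.001, 0.0]
contact_force: [1.8, -2.3, 5.5]
gripper_width: 32.8
grasp_force: 61.9
```

```bash
python3 -c "
from key import *
st();print(axis())"
```

```text
t 14.97 p [ 604.6 -138.3  187.8] xax [ 0.539 -0.842  0.002] z [ 0.0018 -0.0013 -1.    ] yaw -57.4 j [ 0.04  0.41 -0.07  0.   -1.09  0.53] F [ 1.8 -2.3  5.5] M [-0.8  -0.44  0.18] w 32.8 61.9
{'socket': (203, array([ 604. , -136.5,   19.1]), np.float64(81.8)), 'shank': (130, array([ 603.9, -136.1]), np.float64(121.8)), 'handle': (97, array([ 603.5, -136. ]), np.float64(170.9))}
```

{"name": "send_rows", "arguments": {"targets": [{"gripper": 1, "x": -0.03, "y": 0.04, "z": 0.01, "ax": 0, "ay": 0, "az": 6}, {"gripper": 1, "x": 0, "y": 0, "z": 0.01, "ax": 0, "ay": 0, "az": 6}, {"gripper": 1, "x": 0, "y": 0, "z": 0.01, "ax": 0, "ay": 0, "az": 6}, {"gripper": 1, "x": 0, "y": 0, "z": 0.01, "ax": 0, "ay": 0, "az": 6}, {"gripper": 1, "x": 0, "y": 0, "z": 0.01, "ax": 0, "ay": 0, "az": 6}]}}

```text
clock: 15.58
position: [604.4, -138.4, 187.4]
ee_rot: [0.724, -0.69, 0.001, -0.0]
contact_force: [1.1, -2.3, 4.4]
gripper_width: 32.9
grasp_force: 61.7
```

{"name": "send_rows", "arguments": {"targets": [{"gripper": 1, "x": 0, "y": 0.05, "z": 0.01, "ax": 0, "ay": 0, "az": 6}, {"gripper": 1, "x": 0, "y": 0, "z": 0.01, "ax": 0, "ay": 0, "az": 6}, {"gripper": 1, "x": 0, "y": 0, "z": 0.01, "ax": 0, "ay": 0, "az": 6}, {"gripper": 1, "x": 0, "y": 0, "z": 0.01, "ax": 0, "ay": 0, "az": 6}, {"gripper": 1, "x": 0, "y": 0, "z": 0.01, "ax": 0, "ay": 0, "az": 6}]}}

```text
clock: 16.0
position: [604.0, -138.7, 186.9]
ee_rot: [-0.52, 0.854, -0.002, 0.001]
contact_force: [1.3, -3.2, 4.4]
gripper_width: 33.0
grasp_force: 61.5
```

{"name": "send_rows", "arguments": {"targets": [{"gripper": 1, "x": 0.02, "y": 0.04, "z": 0.01, "ax": 0, "ay": 0, "az": 6}, {"gripper": 1, "x": 0, "y": 0, "z": 0.01, "ax": 0, "ay": 0, "az": 6}, {"gripper": 1, "x": 0, "y": 0, "z": 0.01, "ax": 0, "ay": 0, "az": 6}, {"gripper": 1, "x": 0, "y": 0, "z": 0.01, "ax": 0, "ay": 0, "az": 6}, {"gripper": 1, "x": 0, "y": 0, "z": 0.01, "ax": 0, "ay": 0, "az": 6}]}}

```text
clock: 16.42
position: [603.3, -138.9, 186.5]
ee_rot: [-0.282, 0.96, -0.001, 0.001]
contact_force: [1.2, -4.1, 4.8]
gripper_width: 32.5
grasp_force: 61.5
```

{"name": "send_rows", "arguments": {"targets": [{"gripper": 1, "x": 0, "y": 0, "z": 0, "ax": 0, "ay": 0, "az": 0}, {"gripper": 1, "x": 0, "y": 0, "z": 0, "ax": 0, "ay": 0, "az": 0}]}}

```text
clock: 16.58
position: [603.2, -138.7, 186.4]
ee_rot: [-0.284, 0.959, -0.001, 0.001]
contact_force: [2.0, -2.8, 4.5]
gripper_width: 32.7
grasp_force: 61.5
```

```bash
python3 -c "
from key import *
st();print(axis())"
```

```text
t 16.58 p [ 603.2 -138.7  186.4] xax [-0.839 -0.545 -0.   ] z [ 0.0016 -0.0019 -1.    ] yaw -147.0 j [ 0.04  0.41 -0.08  0.   -1.09 -1.03] F [ 2.  -2.8  4.5] M [-1.64 -0.71  0.09] w 32.7 61.5
{'socket': (200, array([ 603.7, -136. ,   19.2]), np.float64(80.6)), 'shank': (131, array([ 603.6, -136. ]), np.float64(120.4)), 'handle': (106, array([ 603.2, -136.2]), np.float64(169.4))}
```

{"name": "send_rows", "arguments": {"targets": [{"gripper": 1, "x": 0.03, "y": -0.04, "z": 0.01, "ax": 0, "ay": 0, "az": 6.5}, {"gripper": 1, "x": 0, "y": 0, "z": 0.01, "ax": 0, "ay": 0, "az": 6.5}, {"gripper": 1, "x": 0, "y": 0, "z": 0, "ax": 0, "ay": 0, "az": 0}, {"gripper": 1, "x": 0, "y": 0, "z": 0, "ax": 0, "ay": 0, "az": 0}]}}

```text
clock: 17.12
position: [602.9, -139.0, 186.2]
ee_rot: [-0.174, 0.985, -0.001, 0.0]
contact_force: [0.8, -3.0, 5.0]
gripper_width: 33.0
grasp_force: 61.6
```

```bash
python3 -c "
from key import *
st();print(axis())
d=np.nanmedian([arm.get_image('scene')[1] for _ in range(5)],0)
P=cloud('scene',d).reshape(-1,3)
from scipy.optimize import least_squares
for a,b in [(48,56),(56,64)]:
    q=P[(np.hypot(P[:,0]-604,P[:,1]+137)<13)&(P[:,2]>a)&(P[:,2]<b)];print(a,len(q),least_squares(lambda v:np.hypot(q[:,0]-v[0],q[:,1]-v[1])-8,[603,-138],loss='soft_l1').x)
"
```

```text
t 17.12 p [ 602.9 -139.   186.2] xax [-0.94  -0.342 -0.   ] z [ 0.0011 -0.0015 -1.    ] yaw -160.0 j [ 0.04  0.41 -0.08  0.   -1.09 -1.26] F [ 0.8 -3.   5. ] M [-1.3  -0.42  0.05] w 33.0 61.6
{'socket': (203, array([ 603.7, -136.3,   19.3]), np.float64(80.2)), 'shank': (132, array([ 603.6, -136.3]), np.float64(120.4)), 'handle': (104, array([ 603.2, -136.6]), np.float64(169.3))}
48 27 [ 603.7516212  -136.78164101]
56 7 [ 604.03733882 -136.78579643]
```

{"name": "send_rows", "arguments": {"targets": [{"gripper": 1, "x": 0.01, "y": -0.04, "z": 0, "ax": 0, "ay": 0, "az": 0}, {"gripper": 1, "x": 0, "y": 0, "z": 0, "ax": 0, "ay": 0, "az": -1}, {"gripper": -0.4, "x": 0, "y": 0, "z": 0, "ax": 0, "ay": 0, "az": 0}, {"gripper": -0.4, "x": 0, "y": 0, "z": 0, "ax": 0, "ay": 0, "az": 0}, {"gripper": -0.4, "x": 0, "y": 0, "z": 0, "ax": 0, "ay": 0, "az": 0}]}}

```text
clock: 17.98
position: [600.9, -138.2, 183.7]
ee_rot: [-0.18, 0.984, 0.001, -0.002]
contact_force: [0.1, 0.2, -0.4]
gripper_width: 60.0
grasp_force: 0.0
```

{"name": "send_rows", "arguments": {"targets": [{"gripper": -0.4, "x": 0, "y": 0, "z": 0, "ax": 0, "ay": 0, "az": 0}, {"gripper": -0.4, "x": 0, "y": 0, "z": 0, "ax": 0, "ay": 0, "az": 0}]}}

```text
clock: 18.15
position: [601.6, -138.5, 184.5]
ee_rot: [-0.179, 0.984, 0.001, -0.001]
contact_force: [-0.5, 0.1, -0.0]
gripper_width: 59.9
grasp_force: 0.0
```

```bash
python3 -c "
from key import *
st();print(axis())"
```

```text
t 18.15 p [ 601.6 -138.5  184.5] xax [-0.936 -0.353  0.003] z [-3.e-03  5.e-04 -1.e+00] yaw -159.4 j [ 0.04  0.41 -0.08 -0.   -1.09 -1.25] F [-0.5  0.1 -0. ] M [-0.03 -0.04  0.01] w 59.9 0.0
{'socket': (206, array([ 603.6, -136.4,   19.4]), np.float64(78.6)), 'shank': (141, array([ 603.8, -136. ]), np.float64(118.6)), 'handle': (102, array([ 603.5, -136.1]), np.float64(167.8))}
```

Released and standing. I'll raise the hand straight up and check.

{"name": "send_rows", "arguments": {"targets": [{"gripper": -0.4, "x": 0, "y": 0, "z": -1.5, "ax": 0, "ay": 0, "az": 0}, {"gripper": -0.4, "x": 0, "y": 0, "z": -3.5, "ax": 0, "ay": 0, "az": 0}, {"gripper": -0.4, "x": 0, "y": 0, "z": -3.5, "ax": 0, "ay": 0, "az": 0}, {"gripper": -0.4, "x": 0, "y": 0, "z": -3.5, "ax": 0, "ay": 0, "az": 0}, {"gripper": -0.4, "x": 0, "y": 0, "z": 0, "ax": 0, "ay": 0, "az": 0}]}}

```text
clock: 18.77
position: [605.3, -139.7, 314.4]
ee_rot: [-0.179, 0.984, -0.003, 0.007]
contact_force: [0.3, -0.1, 0.8]
gripper_width: 59.8
grasp_force: 0.0
```

```bash
python3 - <<'E'
from key import *
st();print(axis(x=603.6,y=-136.5,zs=203,n=5))
I=cv2.cvtColor(arm.get_image('scene')[0],cv2.COLOR_RGB2BGR)
d=np.nanmedian([arm.get_image('scene')[1] for _ in range(5)],0)
P=cloud('scene',d).reshape(-1,3)
q=P[(np.hypot(P[:,0]-603.5,P[:,1]+136.5)<10)&(P[:,2]>200)&(P[:,2]<260)];print('top z',len(q),np.percentile(q[:,2],[50,90]) if len(q) else '')
cv2.imwrite('pics/c7.png',cv2.resize(I[100:290,130:320],(600,600),interpolation=2))
E
```

```text
t 18.77 p [ 605.3 -139.7  314.4] xax [-0.936 -0.353 -0.012] z [ 0.0143 -0.0032 -0.9999] yaw -159.4 j [ 0.04  0.33  0.13  0.   -1.36 -1.25] F [ 0.3 -0.1  0.8] M [-0.12 -0.11 -0.02] w 59.8 0.0
{'socket': (208, array([ 603.7, -136.3,   19.3]), np.float64(78.0)), 'shank': (147, array([ 603.7, -136.1]), np.float64(118.0)), 'handle': (103, array([ 603.3, -136.1]), np.float64(167.0))}
top z 73 [240.01350267 240.65522537]
```

View pics/c7.png

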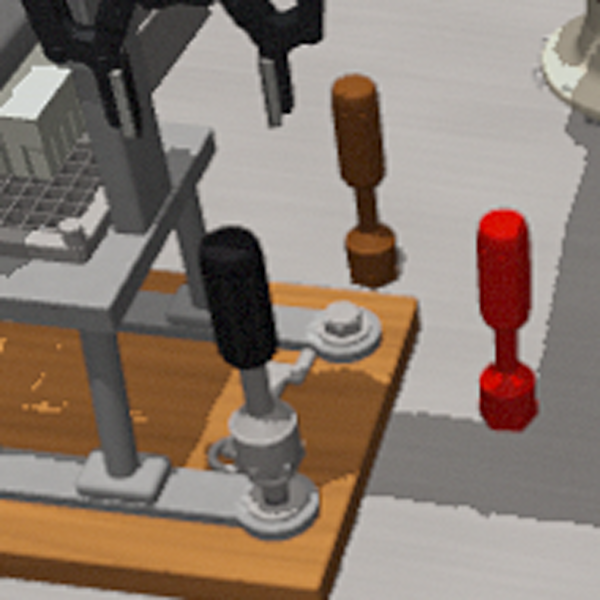

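```bash
python3 - <<'E'
from h import *
W=np.load('pics/scene0.npz')['W'].reshape(-1,3)
q=W[(np.hypot(W[:,0]-443.9,W[:,1]+144.6)<10)&(W[:,2]>180)&(W[:,2]<230)];a=np.percentile(q[:,2],[50,90]);print(a)
d=np.nanmedian([arm.get_image('scene')[1] for _ in range(4)],0)
P=cloud('scene',d).reshape(-1,3)
q=P[(np.hypot(P[:,0]-603.5,P[:,1]+136.5)<10)&(P[:,2]>205)&(P[:,2]<260)];b=np.percentile(q[:,2],[50,90]);print(b,b-a)
E
```

```text
[210.99002531 212.22511632]
[240.04212889 240.79458389] [29.05210357 28.56946757]
```

```bash
python3 -c "
from bench import arm
print(arm.job_done())"
```

```text
the job is handed in; nothing more can be done
None
```

The job is handed in: the key is fully home and standing upright on the loose screw, which I brought upright and then turned about half a turn clockwise. The camera shows about 3 mm of sink, which fits half a turn. The hand is clear, I touched nothing else, and it took about 19 s of the 61 s allowed.

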